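Shim the seized foot of a rocking precision balance

ROBOT

A 6-joint arm with a two-finger parallel gripper is mounted at the origin on the work surface; the furniture and walls round the work are solid. World frame = base frame: x ahead of the robot, y to its left, z up, the work surface at z = 0. Lengths are in m, angles in rad, forces in N, time in s.
With the tool pointing down it reaches from about 0.3 to 0.75 m from the base axis. Payload 8.5 kg.
Tool frame: the origin (TCP) lies at the very end of the fingers, on their centre line; the grasp point (between the pads) lies 19 mm behind it; z points along the fingers, y is the line along which they close (so a half turn about z gives the same grasp; the last joint's range is limited). The gripper opens to 88 mm and grips with 3 to 60 N. Pads are 18 mm wide; open, the fingers measure 123 mm over their backs; the gripper's body (75 mm by 187 mm) begins 45 mm behind the grasp point.
Start: joints at [1.053, 0.381, 1.297, -0, 1.464, -0.215], TCP at [0.164, 0.525, 0.239] pointing down, gripper open.
Joint ranges: [-3.11, 3.11], [-0.89, 2.33], [0.22, 2.48], [-1.42, 4.56], [0.17, 2.85], [-2.88, 2.88]. Speed limits (rad/s): [2.39, 2.39, 3.14, 3.14, 3.14, 3.14].

INTERFACE

Orientations are given as a unit quaternion [w, x, y, z].
In Python, from rig import reach, line_to, movej, move_gripper, hold, solve_ik, observe, camera, calibration, MotionError, close_job gives the robot as it stands. The module is installed in compiled form; this text tells all that it offers. Calls block until the motion is done:
- reach(position, orientation): joint-space move of the TCP to a pose.
- line_to(position, frame=None, velocity=0.15): straight line of the TCP; frame=None keeps the orientation; velocity is the mean speed in m/s.
- movej(angles): joint-space move.
- move_gripper(opening, grasp_force=None): opening from 0.0 (shut) to 1.0 (fully open); grasp_force is the grip in N (None keeps the last); returns when the fingers have stopped.
- hold(seconds).
- solve_ik(position, orientation): joint angles nearest the present ones, or None.
- observe(): the state.
- camera(name): name is "side" or "top" or "wrist"; returns the picture (480x640x3 uint8, red, green, blue); there is no depth.
- calibration(name): a dict with "fx", "fy", "cx", "cy" (pixels), "k1" (the pictures are not rectified: a ray, as slopes to the right and down, at radius r is drawn at 1 + k1 r^2 times it, then the intrinsics apply), "extrinsics" (4x4, takes a point from world to camera coordinates); the wrist camera has in their place "hand_eye" (4x4, takes a point from camera to tool coordinates, whose origin is the TCP and whose axes are the flange's). Camera axes: x right, y up, looking along -z (the intrinsics and any distortion apply to the point x, -y, -z); pixel columns grow to the right and rows downward; lengths in m; the calibration is good to about 2 mm. A picture is of the moment at which its call begins: read the wrist's pose just before it. calibration takes no time and is no camera call.
A pose or a line that the arm cannot do raises MotionError and nothing moves.
- close_job(): hands the job in; it is judged then, once.
The state is a dict: "t": time; "qpos": joint angles; "joint_velocities": joint speeds; "effort": joint torques, N m; "tcp_pos": TCP position; "ee_rot": TCP orientation; "wrist_force": force on the tool from outside, world axes, zero at the start; "wrist_torque": the same for the moment, N m; "grip_width": opening from 0.0 (shut) to 1.0 (fully open); "grip_force": force on a finger pad.
Only numpy, scipy, OpenCV 4.12 (cv2) and the standard library are available. Lean on these libraries where they do the work, as an engineer would, in place of code of your own. Each camera call takes 0.05 s, during which the arm holds its last target. There are 200 camera calls.

TASK

The precision balance rocks, because its near left levelling foot (the brass one) has seized too short and it leans onto that corner. Push the yellow wedge along the bench, thin end first, under that foot just until the balance stands level with its three rubber feet all down on the bench, then press with the fingertips on the top of its far right corner, diagonally opposite, to prove that it no longer rocks, and take the hand away. Only push and press: lift neither the wedge nor the balance, do not shove the balance out of its place, and leave the vial, the jar and the tweezers as they are.

Things in the scene. Friction and masses are not known exactly. Their poses are not given: they have to be found in the camera images.
- balance: White and grey laboratory balance with a round steel pan, about 2 kg, loose on four feet; housing 200 (x) x 170 (y) mm, underside 20 mm, flat top 57 mm and pan 67 mm above the soles of its rubber feet. Origin: middle of the four feet, level with the rubber soles. +x to its rear (away from the robot), +y to its left, z up. At the start it leans onto its near left corner.
- short_foot (a point): Lowest point of the brass foot at the near left corner (balance frame x -76, y +62 mm): a domed pad 23 mm across, rounded at its rim so that the wedge's tip rides under it. It ends 5 to 9 mm (different each time, does not change during a run) above the plane of the other three soles.
- foot_far_right (a point): Sole of the far right rubber foot (balance frame x +76, y -62 mm); at height 0 when it stands on the bench, 5 to 9 mm in the air at the start. It sinks 1 mm for each millimetre that the wedge raises the short foot. Until then a press of some 5 N on this corner rocks the balance over.
- foot_far_left (a point): Sole of the far left rubber foot (x +76, y +62 mm); stands on the bench at the start. If the wedge is driven in too far, it shoves the balance along or lifts this foot or the near right one.
- foot_near_right (a point): Sole of the near right rubber foot (x -76, y -62 mm); stands on the bench at the start.
- press_corner (a point): Point on the flat top of the balance over the far right foot (x +76, y -62, z +57 mm in the balance frame), clear of the pan: press here, straight down.
- wedge: Yellow wedge with orange ribs across its ramp, loose, 90 g, 130 x 54 mm, flat underside; 1.5 mm thick at the tip, rising evenly to 19 mm at the upright butt (1 mm in 7.4 mm). Origin: centre of its underside; +x points to the tip (tip x +65, butt x -65 mm). It lies left of the balance, tip 25 to 55 mm short of the brass foot, up to 14 mm aside and 0.2 rad askew.
- wedge_butt (a point): Centre of the wedge's butt face, 9.5 mm above the bench: push here, over much of its 54 mm width to keep the wedge straight. Sliding it under the foot takes about 5 to 12 N; it stays where it is left.
- vial: Small amber bottle with a white cap, 32 mm across, 75 mm high, standing loose at the right of the balance; origin under its centre.
- swab_jar: Clear plastic jar, 70 mm across, 84 mm high, standing loose at the left of the balance's far half; origin under its centre.
- tweezers: Steel tweezers, 150 x 14 x 9 mm, lying loose to the far side of the wedge; origin under their centre, x along them.
Mind the look-alikes: they are no part of the job. There is more than one size of the wedge; the job needs the middle-sized.

How it is judged:
On the way, in this order (a step that is already met when the one before it is completed fails the run):
1. the wedge carries the brass foot and all three rubber feet stand on the bench, nobody touching the balance (height (world z) of each of foot_far_right, foot_far_left, foot_near_right below 0.0015 m and y of short_foot in the frame of wedge between -0.024 and 0.024 m and contact force between wedge and balance above 0.5 N and contact force between the fingers and balance below 0.2 N), for 0.3 s.
2. fingertips press on the far right corner with over 3 N and the balance does not rock (height (world z) of each of foot_far_right, foot_far_left, foot_near_right below 0.0015 m and y of short_foot in the frame of wedge between -0.024 and 0.024 m and contact force between wedge and balance above 0.5 N and contact force between the fingers and balance above 3 N and horizontal distance between the grasp point and press_corner below 0.045 m), for 0.2 s.
At the end, for the whole second after the job is handed in: The brass foot rests on the wedge, within 24 mm of the wedge's centre line, with over 0.5 N on it; the soles of all three rubber feet are within 1.5 mm of the bench; balance and wedge are at rest, the balance within 30 mm of where it stood, vial, jar and tweezers within 20 mm (height (world z) of each of foot_far_right, foot_far_left, foot_near_right below 0.0015 m and y of short_foot in the frame of wedge between -0.024 and 0.024 m and contact force between wedge and balance above 0.5 N and linear speed of each of balance, wedge below 0.01 m/s and height (world z) of wedge below 0.003 m and distance of balance from where it was at the start of the episode below 0.03 m and distance of each of vial, swab_jar, tweezers from where it was at the start of the episode below 0.02 m); the robot touches nothing.
It fails at once if the wedge is lifted or stood on edge (height (world z) of wedge above 0.012 m or angle between wedge's own z axis and vertical above 0.25 rad).
It fails at once if the balance is lifted or tipped (height (world z) of balance above 0.01 m or angle between balance's own z axis and vertical above 0.16 rad).
It fails at once if the balance is shoved over 30 mm (distance of balance from where it was at the start of the episode above 0.03 m).
It fails at once if vial, jar or tweezers are disturbed (distance of any of vial, swab_jar, tweezers from where it was at the start of the episode above 0.02 m or angle between any of vial, swab_jar's own z axis and vertical above 0.5 rad).
It also fails if it takes over 64 s, if anything falls off the work surface, if the arm or the gripper's body presses on something with over 40 N, if the wrist force passes 120 N, or if a joint passes its speed limit or range.

## Working session

There is one attempt and no reset: what is moved stays moved. The work goes in short steps, each a Python script; the robot and the scene stay as the last script left them, time stands still between calls to the robot, and variables do not carry over. Pictures are saved under pics/ and viewed, at most 10 in all, crops included, and the job is handed in when it is done.

```bash
mkdir -p pics
python3 - <<'E'
from rig import *
import cv2,json
for n in ("top","side"):
    cv2.imwrite(f"pics/{n}0.png",camera(n)[:,:,::-1]); c=calibration(n); print(n,{k:(v if not hasattr(v,'tolist') else v.tolist()) for k,v in c.items()})
print(observe())
E
```

```text
top {'fx': 461.51976875431177, 'fy': 461.51976875431177, 'cx': 322.84932665468114, 'cy': 240.46689265903282, 'k1': -0.006080840710941784, 'extrinsics': [[0.06314714250468438, -0.9979769594659774, 0.007377450002275165, -0.16982226998559538], [0.9691929309978934, 0.06308586148684073, 0.23808661571826434, -0.5097335817180394], [-0.23807036963302766, -0.007884317060223783, 0.9712159062985366, -0.7821593598539102], [0.0, 0.0, 0.0, 1.0]]}
side {'fx': 601.6772374194353, 'fy': 601.6772374194353, 'cx': 320.4914238312376, 'cy': 230.98437557615884, 'k1': -0.05700787682524635, 'extrinsics': [[-0.9976063628852512, 0.06779019913079185, -0.013639414674696301, 0.5212968068405364], [-0.03983831298167815, -0.402231925288795, 0.9146706440556858, -0.09179494248814297], [0.056519497075209243, 0.9130246257250003, 0.40396977519374955, -0.9285942183921403], [0.0, 0.0, 0.0, 1.0]]}
{'t': 0.1, 'qpos': array([ 1.05270618e+00,  3.81094730e-01,  1.29811771e+00, -3.50077804e-06,
        1.46357929e+00, -2.15290373e-01]), 'joint_velocities': array([ 0.00124345, -0.00204741, -0.00253682, -0.00115725, -0.0016285 ,
        0.00083433]), 'effort': array([ 4.04724560e-03, -4.38651967e+01, -2.24914509e+01,  7.14491517e-02,
        3.41410073e-02, -5.95146844e-05]), 'tcp_pos': array([0.16388591, 0.52477034, 0.23824039]), 'ee_rot': array([-2.13326913e-04,  1.50821940e-01,  9.88560763e-01, -5.60305310e-04]), 'wrist_force': array([-0.04136352,  0.35630211,  0.10456965]), 'wrist_torque': array([-0.06696764,  0.01255019, -0.04001632]), 'grip_force': 0.0, 'grip_width': 1.0016369295210645}
```

View pics/top0.png

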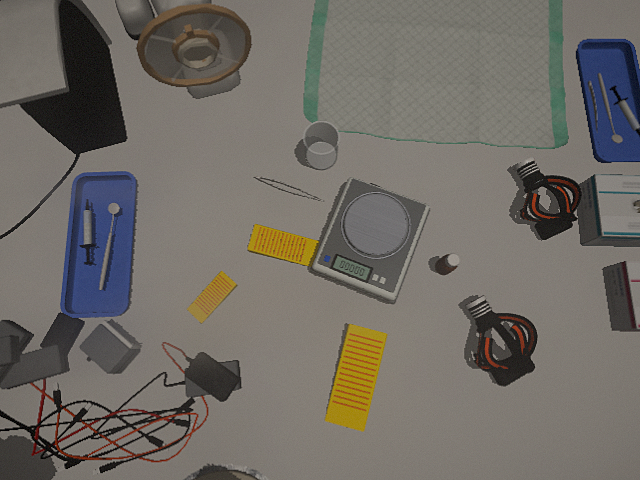

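View pics/side0.png

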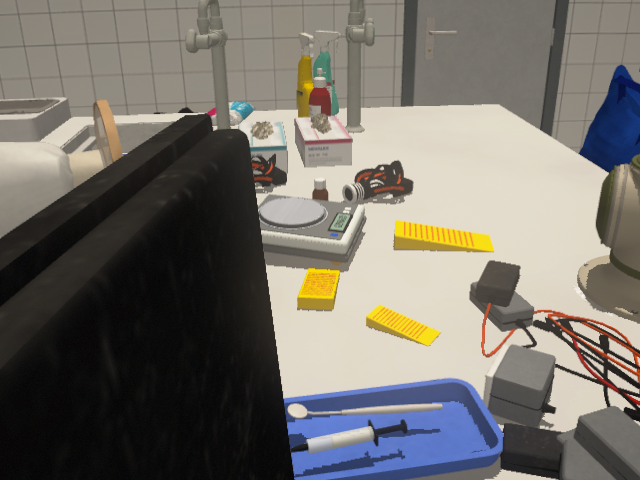

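The candidates for the wedge in the top picture are the small one at (213,297), the middle one at (284,245) and the large one at (357,377). The middle one fits, because it is middle-sized, left of the balance and has its tip towards the brass foot. I'll confirm this in an enlarged crop.

```bash
cat > h.py <<'E'
from rig import *
import numpy as np, cv2
from scipy.spatial.transform import Rotation as R
def cal(n):
    c=calibration(n); K=np.array([[c['fx'],0,c['cx']],[0,c['fy'],c['cy']],[0,0,1]]); return c,K,np.array([c['k1'],0,0,0.])
def cam_ext(n,T=None):  # world->camera
    c=calibration(n)
    if n!='wrist': return np.array(c['extrinsics'])
    return np.linalg.inv(T@np.array(c['hand_eye']))
def tool():
    o=observe(); q=o['ee_rot']; T=np.eye(4); T[:3,:3]=R.from_quat([q[1],q[2],q[3],q[0]]).as_matrix(); T[:3,3]=o['tcp_pos']; return T
def unproj(n,px,z,T=None):
    c,K,d=cal(n); E=cam_ext(n,T); u=cv2.undistortPoints(np.array(px,float).reshape(-1,1,2),K,d)[:,0]
    r=np.c_[u[:,0],-u[:,1],-np.ones(len(u))]@E[:3,:3]; o=-E[:3,:3].T@E[:3,3]
    return o+r*((np.asarray(z)-o[2])/r[:,2])[:,None]
def proj(n,P,T=None):
    c,K,d=cal(n); E=cam_ext(n,T); p=np.atleast_2d(P)@E[:3,:3].T+E[:3,3]; p=p*[1,-1,-1]
    return cv2.projectPoints(p,np.zeros(3),np.zeros(3),K,d)[0][:,0]
def down(yaw):  # tool pointing down, tool y (closing line) at heading yaw
    y=np.array([np.cos(yaw),np.sin(yaw),0]); z=np.array([0,0,-1.]); q=R.from_matrix(np.c_[np.cross(y,z),y,z]).as_quat(); return [q[3],q[0],q[1],q[2]]
E
python3 - <<'E'
from h import *
im=cv2.imread('pics/top0.png')
cv2.imwrite('pics/crop0.png',cv2.resize(im[170:310,240:440],None,fx=4,fy=4,interpolation=cv2.INTER_CUBIC))
hsv=cv2.cvtColor(im,cv2.COLOR_BGR2HSV); m=cv2.inRange(hsv,(10,120,100),(35,255,255)); m=cv2.morphologyEx(m,cv2.MORPH_CLOSE,np.ones((5,5)))
for c in cv2.findContours(m,0,2)[0]:
    if cv2.contourArea(c)>300: print(cv2.contourArea(c),cv2.boxPoints(cv2.minAreaRect(c)).round(1).tolist(), unproj('top',cv2.boxPoints(cv2.minAreaRect(c)),0.01)[:,:2].round(3).tolist())
E
```

```text
3962.5 [[323.6000061035156, 421.70001220703125], [347.3999938964844, 322.8999938964844], [387.29998779296875, 332.5], [363.3999938964844, 431.29998779296875]] [[0.202, -0.159], [0.377, -0.192], [0.364, -0.267], [0.19, -0.23]]
1044.5 [[185.60000610351562, 308.79998779296875], [221.3000030517578, 270.0], [236.8000030517578, 284.3999938964844], [201.1999969482422, 323.1000061035156]] [[0.384, 0.112], [0.462, 0.054], [0.436, 0.021], [0.36, 0.08]]
1684.5 [[246.8000030517578, 249.39999389648438], [253.89999389648438, 223.0], [318.3999938964844, 240.39999389648438], [311.29998779296875, 266.79998779296875]] [[0.505, 0.009], [0.559, 0.001], [0.532, -0.128], [0.479, -0.118]]
```

View pics/crop0.png

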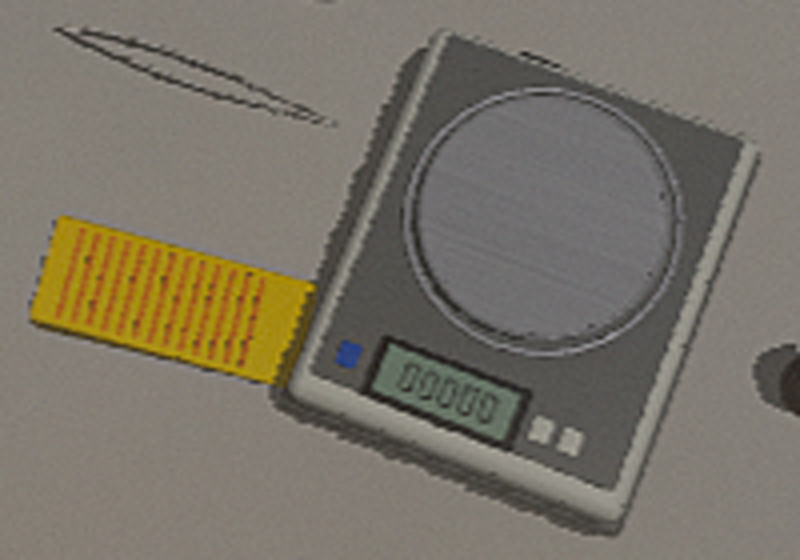

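The crop shows the middle wedge with its butt at the left, crop (33,320) to (60,216), and its tip going under the housing edge. The ribs and the size fit, so this is the one. Balance corners in the crop are (445,33), (755,150), (615,515) and (293,390). Next I fit the poses.

Run:
```python
from h import *
from scipy.optimize import least_squares
c=lambda p:np.array(p)/4.+[240,170]-0.375
w=unproj('top',c([[60,216],[33,320]]),.019)[:,:2]
t=unproj('top',c([[315,284],[277,384]]),[.004,.002])[:,:2]
mid=w.mean(0); head=np.arctan2(*(t.mean(0)-mid)[::-1]); bh=np.arctan2(*(w[0]-w[1])[::-1])-np.pi/2
print('butt',w,mid,'width',np.linalg.norm(w[0]-w[1]),'heading',head,'from butt',bh,'side', [np.arctan2(*(t[i]-w[i])[::-1]) for i in (0,1)])
loc=np.array([[100,85],[100,-85],[-100,-85],[-100,85]])/1000
for z in(.04,.05,.057):
    p=unproj('top',c([[442,28],[760,148],[618,530],[285,395]]),z)[:,:2]
    def f(v): C,S=np.cos(v[2]),np.sin(v[2]); return ((loc*v[3])@np.array([[C,S],[-S,C]])+v[:2]-p).ravel()
    s=least_squares(f,[*p.mean(0),0,1]); C,S=np.cos(s.x[2]),np.sin(s.x[2])
    print(z,s.x,np.abs(s.fun).max())
    for q in ((-.076,.062),(.076,-.062)):
        P=np.array(q)@np.array([[C,S],[-S,C]])+s.x[:2]; d=P-mid; h=head
        print('  ',P,'in wedge (from butt) along,lat',d@[np.cos(h),np.sin(h)],d@[-np.sin(h),np.cos(h)])
print('cam',-np.linalg.inv(cam_ext('top')[:3,:3])@cam_ext('top')[:3,3])
print('jar,vial,tweez',unproj('top',[[321,155],[447,266],[255,178],[321,200]],[0,0,0,0]).round(3)[:,:2].tolist())
# reproject the fitted outlines into the side view
im=cv2.imread('pics/side0.png')
print(proj('side',np.c_[w,[.019,.019]]).round(0), proj('side',np.c_[np.array([[-.1,.085]])@np.array([[C,S],[-S,C]])+s.x[:2],[.05]]))
```

```text
butt [[ 0.55514633 -0.00218215]
 [ 0.50281185  0.00562193]] [0.52897909 0.00171989] width 0.05291314894617036 heading -1.743723515264684 from butt -1.7188247483877221 side [np.float64(-1.7459828936978499), np.float64(-1.7413218701844622)]
0.04 [ 0.53739794 -0.22743466 -0.32547956  0.97556255] 0.0016706154364775072
   [ 0.48521345 -0.14438781] in wedge (from butt) along,lat 0.15145915372737803 -0.01797262476577299
   [ 0.58958243 -0.3104815 ] in wedge (from butt) along,lat 0.29711719821982835 0.11341890492558646
0.05 [ 0.53479954 -0.22643798 -0.32547956  0.96397986] 0.0016507805205258075
   [ 0.48261505 -0.14339113] in wedge (from butt) along,lat 0.15092443922958818 -0.020703769012396463
   [ 0.58698403 -0.30948483] in wedge (from butt) along,lat 0.296582483759705 0.1106877606372066
0.057 [ 0.53298066 -0.2257403  -0.32547956  0.95587198] 0.00163689605195938
   [ 0.48079617 -0.14269345] in wedge (from butt) along,lat 0.1505501391052319 -0.02261557001174643
   [ 0.58516515 -0.30878715] in wedge (from butt) along,lat 0.29620818361352147 0.10877595966205378
cam [ 0.31854501 -0.14348852  0.88225921]
jar,vial,tweez [[0.716, -0.121], [0.499, -0.381], [0.656, 0.01], [0.618, -0.127]]
[[298. 295.]
 [334. 297.]] [[350.18523039 242.6190801 ]]
```

Run:
```python
from h import *
h=-1.856; u=np.array([np.cos(h),np.sin(h),0]); b=np.array([.529,.0017,0])
q0=observe()['qpos']
best=None
for y in (h+np.pi/2,h-np.pi/2):
    q=solve_ik((b-.045*u+[0,0,.15]).tolist(),down(y)); print(y,q)
    if q is not None and (best is None or abs(q[5])<abs(best[1][5])): best=(y,q)
print('yaw',best[0]); move_gripper(.2)
reach((b-.045*u+[0,0,.15]).tolist(),down(best[0]))
T=tool(); im=camera('wrist'); cv2.imwrite('pics/w1.png',im[:,:,::-1]); np.save('T1.npy',T)
o=observe(); print(o['t'],o['tcp_pos'],o['wrist_force'],o['grip_width'],np.array(calibration('wrist')['hand_eye']).round(3))
```

```text
-0.28520367320510354 [-1.35233409e-01  4.50554690e-01  1.45833814e+00 -4.44089210e-16
  1.23269982e+00  1.49970264e-01]
-3.4267963267948964 None
yaw -0.28520367320510354
3.475 [0.54158976 0.04566713 0.15012234] [ 0.41071716  0.11768298 -0.71081362] 0.20159639888664083 [[ 0.     0.95   0.313  0.081]
 [ 1.    -0.     0.     0.001]
 [ 0.001  0.313 -0.95  -0.145]
 [ 0.     0.     0.     1.   ]]
```

View pics/w1.png

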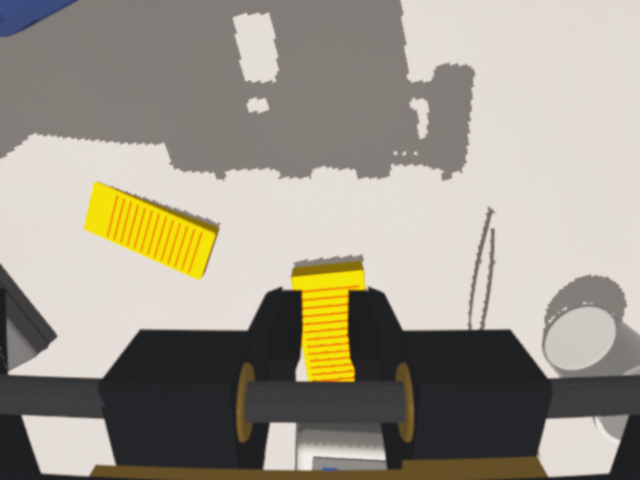

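The wrist view shows the butt face from outside: its bottom edge runs from (292,270) to (363,263) and its top edge from (293,290) to (365,284). I'll use this to refine the butt position.

Run:
```python
from h import *
T=np.load('T1.npy'); im=cv2.imread('pics/w1.png')
hsv=cv2.cvtColor(im,cv2.COLOR_BGR2HSV)[250:300]; m=cv2.inRange(hsv,(15,120,60),(35,255,255))
# bottom edge: first yellow row per column
cols=[x for x in range(298,360) if m[:,x].any()]; rows=[250+np.argmax(m[:,x]>0) for x in cols]
k=np.polyfit(cols,rows,1); 
ok=m[15:38].sum(0)/255>12; xs=np.where(ok)[0]; xs=xs[(xs>280)&(xs<380)]; x0,x1=xs.min(),xs.max()
print(k,x0,x1)
e=unproj('wrist',[[x0,np.polyval(k,x0)],[x1,np.polyval(k,x1)]],0,T)[:,:2]; print(e,e.mean(0),np.linalg.norm(e[0]-e[1]),'heading',np.arctan2(*(e[1]-e[0])[::-1])-np.pi/2)
```

```text
[-1.00979577e-01  2.97268565e+02] 292 363
[[ 0.50493611  0.0075904 ]
 [ 0.55869157 -0.0018995 ]] [0.53181384 0.00284545] 0.05458669732214894 heading -1.7455341081573574
```

```bash
cat >> h.py <<'E'
H=-1.865; U=np.array([np.cos(H),np.sin(H),0]); B=np.array([.5305,.0023,0]); Z=np.array([0,0,.007])
def push(s,v=.03,lat=0,h=H):  # finger front face s metres ahead of the original butt centre
    line_to((B+(s-.009)*U+lat*np.array([-U[1],U[0],0])+Z).tolist(),down(h+np.pi/2),velocity=v)
    o=observe(); return o
E
python3 - <<'E'
from h import *
q=down(H+np.pi/2); p=B-.03*U
reach((p+[0,0,.06]).tolist(),q); line_to((p+Z).tolist(),q,velocity=.1)
f0=observe()['wrist_force']; np.save('f0.npy',f0); print(observe()['t'],f0)
for s in (-.005,0,.004,.008,.012):
    o=push(s); print(s,round(o['t'],2),((o['wrist_force']-f0)@U).round(2),(o['tcp_pos']-B)@U)
im=camera('top'); cv2.imwrite('pics/t2.png',cv2.resize(im[170:310,240:440,::-1],None,fx=4,fy=4,interpolation=cv2.INTER_CUBIC))
E
```

```text
4.6083 [-0.36353745  0.14263513  0.62641293]
-0.005 5.29 0.97 -0.013937765177478452
0 5.61 0.6 -0.00884718794142762
0.004 5.89 0.06 -0.004804363923354683
0.008 6.17 -0.01 -0.0008048189281562277
0.012 6.46 0.4 0.003184824948359436
```

View pics/t2.png

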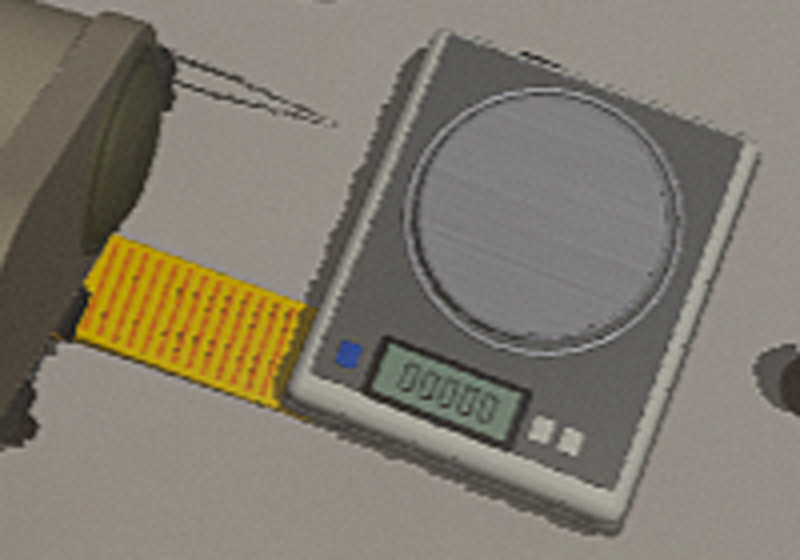

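The wedge has turned with the face. Its far edge runs from crop (120,235) to (305,303) and its near edge from (75,338) to (283,407). Next I compute its offset from the foot.

Run:
```python
from h import *
c=lambda p:np.array(p)/4.+[240,170]-0.375
P=unproj('top',c([[120,235],[305,303],[75,338],[283,407]]),[.0165,.0045,.0175,.003])[:,:2]
for i in(0,2): print(P[i:i+2].round(4).tolist(),np.arctan2(*(P[i+1]-P[i])[::-1]))
n=np.array([-U[1],U[0]]);print('lat of far/near edges',(P-B[:2])@n)
for f in ((.486,-.1448),(.483,-.1435)): print('foot lat',(np.array(f)-B[:2])@n,'along',(np.array(f)-B[:2])@U[:2])
```

```text
[[0.5482, -0.0318], [0.523, -0.1234]] -1.8393026073077114
[[0.4957, -0.015], [0.4712, -0.1162]] -1.8076869248255905
lat of far/near edges [ 0.02680263  0.02924451 -0.02832196 -0.02236086]
foot lat 6.775426886258293e-05 along 0.15368362114864112
foot lat -0.0031803169997989696 along 0.15330941126943506
```

Run:
```python
from h import *
f0=np.load('f0.npy')
ref=cv2.imread('pics/side0.png',0)
def track(im,i):
    out=[]
    for (x,y,w,hh) in ((325,205,30,50),(262,197,60,30)):
        a=np.float32(ref[y:y+hh,x:x+w]); b=np.float32(cv2.cvtColor(im,cv2.COLOR_RGB2GRAY)[y:y+hh,x:x+w])
        M=np.eye(2,3,dtype=np.float32)
        try: cc,M=cv2.findTransformECC(a,b,M,cv2.MOTION_TRANSLATION,(3,50,1e-4),None,3); out+=[M[0,2].round(2),M[1,2].round(2),round(cc,3)]
        except cv2.error: out+=['fail']
    return out
for s in np.arange(.016,.0531,.004):
    o=push(s,.02); f=o['wrist_force']-f0; im=camera('side'); cv2.imwrite(f'pics/s_{int(s*1000)}.png',im[:,:,::-1])
    print(int(s*1000),round(o['t'],2),'F',(f@U).round(2),f.round(1),[float(v) if v!='fail' else v for v in track(im,0)])
    if -(f@U)>20: break
im=camera('top'); cv2.imwrite('pics/t3.png',im[:,:,::-1])
```

```text
16 6.86 F -4.56 [ 3.1  3.8 -0.7] [6.0, -12.329999923706055, 0.514, -24.34000015258789, 6.599999904632568, 0.538]
20 7.26 F -5.15 [ 2.4  4.6 -0.9] [6.289999961853027, -13.239999771118164, 0.522, -23.280000686645508, 5.949999809265137, 0.527]
24 7.66 F -4.71 [1.8 4.4 0. ] [6.78000020980835, -14.600000381469727, 0.511, -22.15999984741211, 5.380000114440918, 0.528]
28 8.06 F -4.93 [ 1.5  4.7 -0.5] [7.210000038146973, -15.729999542236328, 0.523, -19.280000686645508, 4.920000076293945, 0.51]
32 8.46 F -4.73 [2.  4.3 0.1] ['fail', -18.1299991607666, 4.340000152587891, 0.52]
36 8.86 F -5.45 [ 1.1  5.3 -0.2] [8.109999656677246, -18.010000228881836, 0.513, -17.170000076293945, 3.6700000762939453, 0.517]
40 9.26 F -4.37 [ 1.5  4.1 -0.7] ['fail', -15.970000267028809, 2.880000114440918, 0.534]
44 9.66 F -5.06 [1.7 4.8 0.3] ['fail', -15.5, 2.0, 0.557]
48 10.06 F -4.79 [1.9 4.4 0.4] [-3.819999933242798, 2.25, 0.282, -16.700000762939453, 0.25999999046325684, 0.643]
52 10.46 F -6.03 [2.1 5.7 0.1] [-2.8399999141693115, 1.0, 0.258, -18.399999618530273, -1.6299999952316284, 0.618]
```

Run:
```python
import cv2
a=cv2.imread('pics/top0.png');b=cv2.imread('pics/t3.png')
import numpy as np
for (x,y,w,h) in ((345,185,80,70),(330,250,75,45)):
    M=np.eye(2,3,dtype=np.float32); print(cv2.findTransformECC(cv2.cvtColor(a[y:y+h,x:x+w],6),cv2.cvtColor(b[y:y+h,x:x+w],6),M,cv2.MOTION_TRANSLATION,(3,80,1e-5),None,3))
s=cv2.imread('pics/s_52.png')
cv2.imwrite('pics/v3.png',np.hstack([cv2.resize(b[170:310,240:440],None,fx=2,fy=2),cv2.resize(s[150:290,220:420],None,fx=2,fy=2)]))
```

```text
(0.9018812842816067, array([[ 1.        ,  0.        ,  1.6901561 ],
       [ 0.        ,  1.        , -0.37914264]], dtype=float32))
(0.9824876096796982, array([[ 1.       ,  0.       ,  2.0281723],
       [ 0.       ,  1.       , -0.6980336]], dtype=float32))
```

View pics/v3.png

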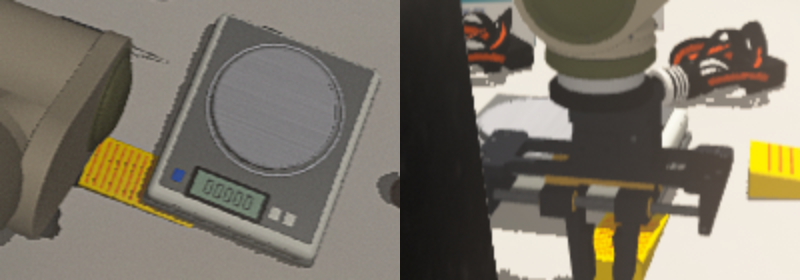

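Run:
```python
from h import *
P=unproj('top',np.array([[80,184],[192,225]])/2.+[240,170],[.018,.0015])[:,:2]
n=np.array([-U[1],U[0]]); print('near edge lat',(P-B[:2])@n,'along',(P-B[:2])@U[:2])
f0=np.load('f0.npy'); a=cv2.imread('pics/top0.png',0)
def ecc(b):
    r=[]
    for (x,y,w,h) in ((345,185,80,70),(330,250,75,45)):
        M=np.eye(2,3,dtype=np.float32); r+=cv2.findTransformECC(a[y:y+h,x:x+w],b[y:y+h,x:x+w],M,cv2.MOTION_TRANSLATION,(3,80,1e-5),None,3)[1][:,2].round(2).tolist()
    return r
for s in np.arange(.0545,.0851,.0025):
    o=push(s,.02); f=o['wrist_force']-f0; im=camera('top')
    print(round(s*1000,1),round(o['t'],2),'F',(f@U).round(2),ecc(cv2.cvtColor(im,cv2.COLOR_RGB2GRAY)))
    if -(f@U)>8: break
cv2.imwrite('pics/t4.png',im[:,:,::-1])
```

```text
near edge lat [-0.02812351 -0.02508319] along [0.07119033 0.18431586]
54.5 10.83 F -5.55 [2.190000057220459, -0.5899999737739563, 3.0999999046325684, -0.6399999856948853]
57.0 11.16 F -6.36 [2.799999952316284, -0.9100000262260437, 4.340000152587891, -0.6100000143051147]
59.5 11.48 F -6.23 [3.4200000762939453, -1.1699999570846558, -1.649999976158142, -3.190000057220459]
62.0 11.81 F -7.47 [4.079999923706055, -1.4299999475479126, -0.6499999761581421, -3.1600000858306885]
64.5 12.13 F -7.5 [4.789999961853027, -1.6299999952316284, 0.27000001072883606, -3.109999895095825]
67.0 12.46 F -6.96 [5.519999980926514, -1.809999942779541, 1.2799999713897705, -3.059999942779541]
69.5 12.78 F -7.34 [6.25, -1.9700000286102295, 2.4800000190734863, -2.950000047683716]
72.0 13.11 F -6.85 [6.960000038146973, -2.2300000190734863, 3.75, -2.859999895095825]
74.5 13.43 F -7.03 [7.679999828338623, -2.369999885559082, 5.119999885559082, -2.740000009536743]
77.0 13.76 F -7.65 [8.40999984741211, -2.4600000381469727, -6.920000076293945, -6.599999904632568]
79.5 14.08 F -7.14 [9.170000076293945, -2.619999885559082, -5.96999979019165, -6.440000057220459]
82.0 14.41 F -7.41 [9.869999885559082, -2.7200000286102295, -4.730000019073486, -6.210000038146973]
84.5 14.73 F -7.5 [10.529999732971191, -2.8399999141693115, -3.0899999141693115, -5.829999923706055]
```

Run:
```python
import cv2
b=cv2.imread('pics/t4.png')
cv2.imwrite('pics/v4.png',cv2.resize(b[170:310,240:440],None,fx=4,fy=4,interpolation=2))
```

```text
(no output)
```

View pics/v4.png

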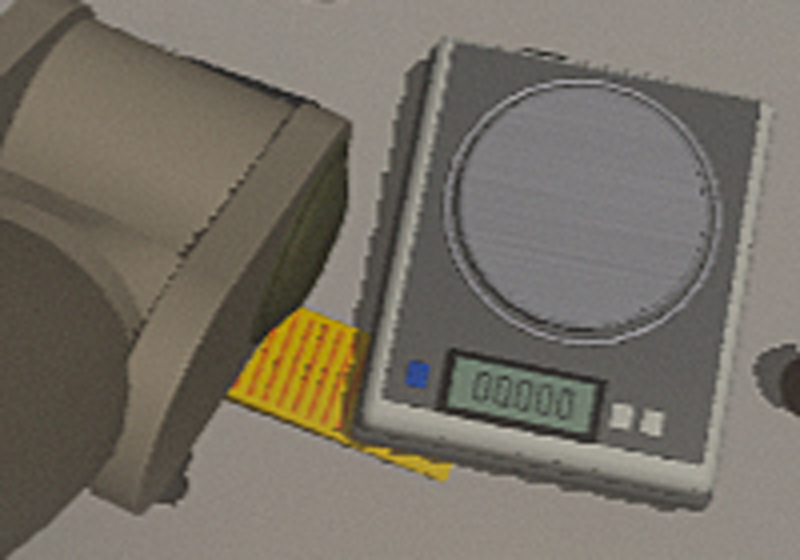

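Run:
```python
from h import *
from scipy.optimize import least_squares
c=lambda p:np.array(p)/4.+[240,170]-0.375
loc=np.array([[100,85],[100,-85],[-100,-85],[-100,85]])/1000
def fit(px,z=.035):
    p=unproj('top',c(px),z)[:,:2]
    def f(v): C,S=np.cos(v[2]),np.sin(v[2]); return (loc*.98@np.array([[C,S],[-S,C]])+v[:2]-p).ravel()
    s=least_squares(f,[*p.mean(0),0]); C,S=np.cos(s.x[2]),np.sin(s.x[2]); M=np.array([[C,S],[-S,C]])
    return s.x,np.abs(s.fun).max(),np.array([-.076,.062])@M+s.x[:2],np.array([.076,-.062])@M+s.x[:2]
a=fit([[442,28],[760,148],[618,530],[285,395]]); b=fit([[440,35],[777,100],[712,517],[353,435]])
print(a);print(b,'shift',np.linalg.norm(a[0][:2]-b[0][:2]))
P=unproj('top',c([[232,397],[450,480],[305,310],[357,332]]),[.0145,.0015,.0145,.0105])[:,:2]; n=np.array([-U[1],U[0]])
print('wedge pts lat',(P-B[:2])@n,'along',(P-B[:2])@U[:2],'foot',(b[2]-B[:2])@n,(b[2]-B[:2])@U[:2])
# retreat
o=push(.06,.05); line_to((o['tcp_pos']+[0,0,.15]).tolist(),velocity=.15); reach([.35,.2,.3],down(H+np.pi/2))
for k in('top','side'): cv2.imwrite(f'pics/{k}5.png',camera(k)[:,:,::-1])
print(observe()['t'])
t=cv2.imread('pics/top5.png')[170:310,240:440]; s=cv2.imread('pics/side5.png')[160:300,220:420]
cv2.imwrite('pics/v5.png',np.vstack([cv2.resize(t,(420,294),interpolation=2),cv2.resize(s,(420,294),interpolation=2)]))
```

```text
(array([ 0.53869715, -0.22793299, -0.32547955]), np.float64(0.0017720141195569639), array([ 0.48651266, -0.14488615]), array([ 0.59088164, -0.31097984]))
(array([ 0.54201917, -0.2486789 , -0.14716552]), np.float64(0.005562761726982446), array([ 0.47593204, -0.17620483]), array([ 0.6081063 , -0.32115297])) shift 0.02101019806262093
wedge pts lat [-0.02818867 -0.0271554   0.02383891  0.02331468] along [0.10704994 0.21797876 0.12459495 0.15161381] foot -0.00046091198069486006 0.18665857094329974
17.925
```

View pics/v5.png

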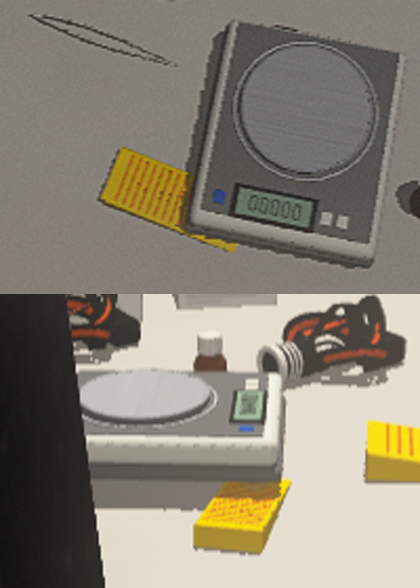

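The wedge's tip is about 28 mm past the foot, which is about 2 mm off its centre line. The push force rose and penetration then stopped, which suggests the balance is level. I'll probe the far right corner, because the contact height there shows whether the balance is level (57 mm).

```bash
cat > press.py <<'E'
from h import *
import sys
p=np.array([.611,-.324,0]); q=down(.74)
move_gripper(0.0)
reach((p+[0,0,.14]).tolist(),q); line_to((p+[0,0,.075]).tolist(),velocity=.1); hold(.3)
f0=observe()['wrist_force'][2]; print('t',observe()['t'],'f0',f0)
for z in np.arange(.070,.0489,-.001):
    line_to((p+[0,0,z]).tolist(),velocity=.02); o=observe(); F=o['wrist_force'][2]-f0
    print(round(z*1000,1),(o['tcp_pos'][2]*1000).round(2),F.round(2))
    if F>8: break
hold(.5); o=observe(); print('held',o['tcp_pos'],o['wrist_force'][2]-f0)
cv2.imwrite('pics/'+sys.argv[1],camera('side')[:,:,::-1])
line_to((p+[0,0,.14]).tolist(),velocity=.1); print(observe()['t'])
E
python3 press.py p1.png
```

```text
t 21.625 f0 -0.08631780408335911
70.0 69.79 -0.14
69.0 68.96 0.27
68.0 67.94 0.66
67.0 66.89 -0.13
66.0 65.94 0.37
65.0 64.91 0.68
64.0 63.91 0.43
63.0 62.93 0.68
62.0 61.89 0.55
61.0 60.91 -0.18
60.0 59.92 -0.19
59.0 58.95 -0.27
58.0 57.9 0.17
57.0 57.21 2.86
56.0 57.12 7.15
55.0 57.03 13.63
held [ 0.61117398 -0.32415726  0.05702195] 12.43537647682249
27.325
```

Run:
```python
from h import *
c=np.array([.542,-.2487]); C,S=np.cos(-.147),np.sin(-.147); M=np.array([[C,S],[-S,C]])
for n,l,y in (('FL',(.082,.066),-.98),('NR',(-.055,-.070),-.2)):
    x=np.array(l)@M+c; p=np.array([*x,0]); q=down(y)
    reach((p+[0,0,.13]).tolist(),q); line_to((p+[0,0,.066]).tolist(),velocity=.12); hold(.2); f0=observe()['wrist_force'][2]
    for z in np.arange(.062,.0549,-.0005):
        line_to((p+[0,0,z]).tolist(),velocity=.02); o=observe(); F=o['wrist_force'][2]-f0
        if z<.0595: print(n,(o['tcp_pos'][2]*1000).round(2),F.round(2))
        if F>2: break
    line_to((p+[0,0,.13]).tolist(),velocity=.15); print(o['t'])
```

```text
FL 58.98 -0.12
FL 58.45 -0.09
FL 57.98 0.53
FL 57.47 0.48
FL 57.18 1.82
FL 57.14 4.34
32.9667
NR 58.98 0.11
NR 58.46 0.67
NR 57.98 0.27
NR 57.48 -0.08
NR 57.17 2.09
38.3583
```

All three rubber-foot corners read 57.2 mm, so the balance is level. I'll press the far right corner once more, in case the probing reseated anything, then withdraw and check.

```bash
sed -i 's/arange(.070/arange(.060/' press.py; python3 press.py p2.png | tail -4
python3 - <<'E'
from h import *
reach([.35,.2,.3],down(H+np.pi/2)); hold(.5)
t=camera('top')[120:310,240:480,::-1]; print(observe()['t'])
cv2.imwrite('pics/v6.png',cv2.resize(t,None,fx=3,fy=3,interpolation=2))
E
```

```text
56.0 57.11 6.92
55.0 57.03 13.81
held [ 0.61119466 -0.3241585   0.05702278] 12.260697830482643
44.8083
47.5333
```

View pics/v6.png

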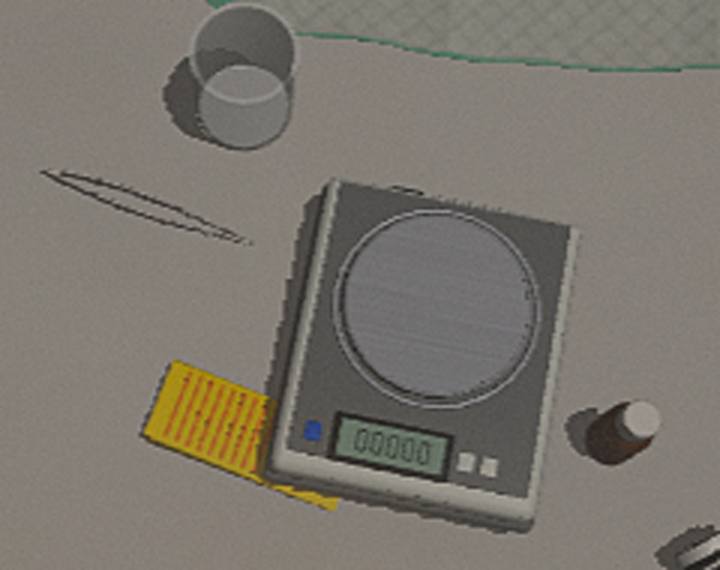

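The balance stands with the wedge under its near left corner at (300,470). The jar, vial and tweezers are where they were, and the hand is clear. I'm handing in.

```bash
python3 -c "
from rig import *
print(close_job())"
```

```text
the job is handed in; nothing more can be done
None
```

The wedge is under the brass foot, the balance stands level and did not rock under a 12 N press, and the job is handed in; I pushed too far, though, which slid the balance about 21 mm and turned it about 0.18 rad (30 mm limit).

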